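# Close the recorder's cover and hold the case against the sprung stop

## Robot

A 7-joint arm with a two-finger parallel gripper is mounted at the origin on the work surface. World frame = base frame: x ahead of the robot, y to its left, z up, the work surface at z = 0. Lengths are in m, angles in rad, forces in N, time in s.
With the tool pointing down it reaches from about 0.4 to 0.85 m from the base axis. Payload 10.4 kg.
Tool frame: the origin (TCP) lies between the finger pads; the fingertips stand 19 mm ahead of it and the grasp point (between the pads) is the TCP (manip.tip_reach is the z of the fingertips in the tool frame, in m); z points along the fingers, y is the direction in which the jaws open and shut (so a half turn about z gives the same grasp; the last joint's range is limited). The gripper opens to 85 mm and grips with 20 to 120 N. Pads are 22 mm wide; open, the fingers measure 114 mm over their backs; the gripper's body (76 mm by 85 mm) begins 54 mm behind the grasp point. The pads swing forward as they close: fully open they stand 13 mm farther back than shut.
Start: joints at [-1.208, 0.332, -0.065, 1.46, 0.022, 1.35, -0.088], TCP at [0.235, 0.579, 0.25] pointing down, gripper open.
Joint ranges: [-2.6, 2.6], [-0.5, 2.12], [-1.47, 1.34], [0.16, 2.42], [-1.27, 4.41], [0.06, 2.06], [-2.6, 2.6]. Speed limits (rad/s): [2.22, 2.22, 2.79, 2.79, 3.14, 3.14, 3.14].

## Interface

Orientations are given as a unit quaternion [x, y, z, w].
In Python, from workcell import sensors, cams, manip gives the robot as it stands.
- The arm moves only by the shell command python3 -m jog 'ROWS' [FORCE]. ROWS is JSON, a list of rows, each a list of 3 entries, a list of its own where there are three numbers: the shift along the world's x, y, z in m, then the turn, a rotation vector about the world's x, y, z in rad, then the opening in per cent of the stroke, from 0 (shut) to 100 (fully open). In form: [[[dx, dy, dz], [wx, wy, wz], grip], ...]. A call has 1 to 5 rows; each row shifts and turns the pose as measured when the row begins; what a row does not reach is not made up. A row lasts 1/8 s, in which the tool goes at most 62.5 mm and 10.7 degrees, less where a joint would pass 70% of its speed; a pose out of reach is approached as far as the arm can. A call with a gripper value outside its range is refused whole. The fingers move at their own pace and stop on an object; FORCE is the grip in N (left out, the last holds). Time passes only in rows, so rows that do not move let the fingers close. It gives the time, the measured TCP pose, the force and the opening at its end, in the units of the state.
- sensors.get_obs(): the state, without advancing time (a new reading comes with each control period).
- cams.camera(name): name is "scene" or "top"; returns (picture, depth): 400x640x3 uint8, red, green, blue; 400x640 float32, m along the optical axis (not along the pixel's ray), 0 where there is no reading.
- cams.camera_model(name): a dict with "intrinsics" (3x3 intrinsics, pixels), "view" (4x4, takes a point from world to camera coordinates). Camera axes: x right, y down, z forward; pixel columns grow to the right and rows downward; lengths in m; the calibration is good to about 2 mm. A picture is of the moment at which its call begins. camera_model takes no time and is no camera call.
- manip.hand_in(): hands the job in, once; it reports no verdict.
The state is a dict: "clock": time; "joint_pos": joint angles; "joint_velocities": joint speeds; "tau": joint torques, N m; "position": TCP position; "ee_rot": TCP orientation; "ft_force": force on the tool from outside, world axes, zero at the start; "torque": the same for the moment, N m; "grip_width": opening from 0.0 (shut) to 1.0 (fully open).
Only numpy, scipy, OpenCV 4.12 (cv2) and the standard library are available. Lean on these libraries where they do the work, as an engineer would, in place of code of your own. Each camera call takes 0.05 s, during which the arm holds its last target.

## Task

Gently lower the hinged cover of the steel recorder case until it is fully shut, then push the closed case along the bench, flat and square against the spring-backed stop, until the stop's sprung face is pushed in by about half of its 30 mm travel, which means a steady force of about 9 newtons on the stop; never bottom it. Finish while still holding the case pressed there, so that the technician can drive the cover screws: do not let go or back off. Leave the screwdriver, the bottle and the screw tray where they are.

Things in the scene. Friction and masses are not known exactly. Their poses are not given: they have to be found in the camera images.
- case: Grey sheet-steel case, open box 120 (x) by 160 (y) by 45 mm high, 4 mm walls, loose, 0.4-0.75 kg. Origin: centre of underside; z up; x from the rear wall (hinge, ports; x = -60 mm, nearest the robot) to the front wall (+60 mm, facing the stop). Starts 20-50 mm short of the stop, up to 0.15 rad out of square, 20 mm sideways. Friction takes 2-10 N of the push: judge by the stop's face.
- cover (a joint): Cover angle, rad: 0 shut, 1.57 upright; starts 0.9-1.5. Grey steel plate 120 x 160 x 4 mm; stiff hinge (0.09 N m) stays where left. Hinge line along the case's y at the top of its rear wall (x = -60, z = 45 mm). Open, its outer side looks to the robot and up; it closes by its free edge moving away from the robot and down. Shut, its outer side is 49 mm above the bench.
- cover_edge (a point): Middle of the cover's free edge on its outer side, 120 mm from the hinge.
- stop: Stop fixed to the bench beyond the case: aluminium bar 200 mm wide, 60 mm high; before it, on two sprung guide pins, a black rubber-faced plate 180 mm wide, 10 mm thick, top 58 mm above the bench. Origin: on the bench below the middle of the plate's front surface at rest; x level, away from the robot, square to the face (the way to push); y along the face. Yaw up to 0.3 rad.
- stop_face (a joint): How far the sprung face is pushed in along the stop's x, in m: 0 at rest, 0.030 bottomed. Spring 600 N/m with no preload, so 0.015 is 9 N. This, and not the arm's own force (friction comes on top), tells the force on the stop.
- stop_face_mid (a point): Middle of the front surface of the sprung face, 25 mm above the bench; moves with the face.
- screwdriver: Bystander: screwdriver 170 mm long lying right of the stop (its -y side). Origin: underside.
- flux_bottle: Bystander: small upright yellow bottle, 36 mm diameter, 85 mm high, left of the stop (+y side). Origin: centre of its underside.
- screw_tray: Bystander: white open tray 90 by 70 by 22 mm, left of the case. Origin: centre of its underside.

How it is judged:
On the way, in this order (a step that is already met when the one before it is completed fails the run):
1. the cover is fully shut before the case is pressed against the stop (value of joint cover below 0.05 rad and value of joint stop_face below 0.008 m), for 0.2 s.
2. the closed case is pressed against the stop with a steady force (value of joint cover below 0.05 rad and value of joint stop_face between 0.01 and 0.02 m and contact force between case and stop between 6 and 12 N), for 0.5 s.
At the end, for the whole second after the job is handed in: At the end and through the second after, the robot still pushes the case: cover within 0.05 rad of shut, case flat on the bench, at rest, square to the stop within 0.05 rad and within 50 mm of its middle, pressing the sprung face with 6 to 12 N (face 10 to 20 mm in) (all of step 2 and contact force between any of the fingers, the arm and case above 3 N and angle between the x axis of case and the x axis of stop, either way round below 0.05 rad and y of case in the frame of stop between -0.05 and 0.05 m and angle between case's own z axis and vertical below 0.04 rad and height (world z) of case below 0.005 m and linear speed of case below 0.01 m/s); the arm keeps its last pose, push and grip.
It fails at once if the cover is slammed (faster than 3 rad/s) (velocity of joint cover below -3 rad/s).
It fails at once if the stop's face is bottomed (value of joint stop_face above 0.027 m).
It fails at once if the case is lifted off or tipped up (angle between case's own z axis and vertical above 0.3 rad or height (world z) of case above 0.03 m).
It fails at once if a bystander is moved (distance of any of screwdriver, flux_bottle, screw_tray from where it was at the start of the episode above 0.03 m).
It also fails if it takes over 48 s, if anything falls off the work surface, if the arm or the gripper's body presses on something with over 40 N, if the wrist force passes 120 N, or if a joint passes its speed limit or range.

## Working session

There is one attempt and no reset: what is moved stays moved. The work goes in short steps, Python scripts to look and compute and a shell command to move; the robot and the scene stay as the last step left them, time stands still between calls to the robot, and variables do not carry over. Pictures are saved under pics/ and viewed, and the job is handed in when it is done.

```bash
mkdir -p pics; ls
python3 - <<'E'
from workcell import sensors,cams,manip
import cv2,numpy as np
o=sensors.get_obs();print(o['clock'],o['position'],o['ee_rot'],o['grip_width'],o['ft_force'],manip.tip_reach)
for n in('scene','top'):
    p,d=cams.camera(n);cv2.imwrite(f'pics/{n}0.png',p[:,:,::-1]);np.save(f'{n}0.npy',d)
    m=cams.camera_model(n);print(n,np.round(m['intrinsics'],1).tolist(),np.round(m['view'],3).tolist())
E
```

```text
pics
0.0 [0.23505543 0.57873445 0.24948989] [ 1.91690846e-01  9.81455088e-01 -7.19188674e-04 -1.14098070e-04] 1.001398790377149 [ 0.16996047 -0.23349966 -0.25776406] 0.019
scene [[482.0, 0.0, 322.7], [0.0, 482.0, 208.9], [0.0, 0.0, 1.0]] [[0.837, 0.546, -0.024, -0.557], [0.263, -0.442, -0.857, -0.092], [-0.479, 0.711, -0.514, 1.427], [0.0, 0.0, 0.0, 1.0]]
top [[399.6, 0.0, 319.9], [0.0, 399.6, 201.8], [0.0, 0.0, 1.0]] [[-0.029, -0.999, -0.027, 0.073], [-0.996, 0.031, -0.088, 0.624], [0.089, 0.024, -0.996, 1.08], [0.0, 0.0, 0.0, 1.0]]
```

View pics/scene0.png

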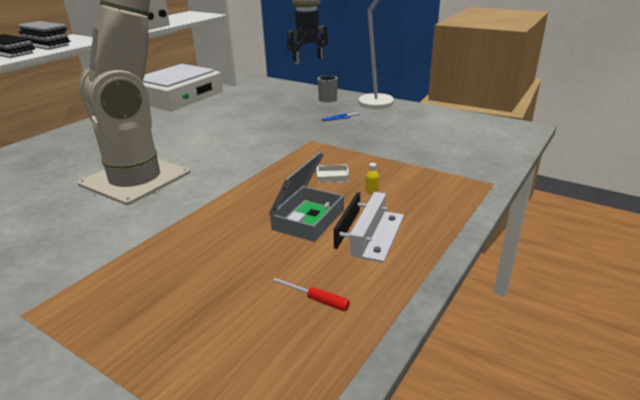

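View pics/top0.png

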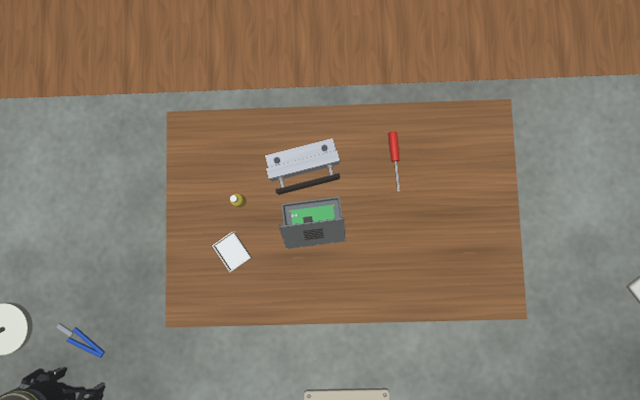

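The scene view shows the case open at about (308,213), with the cover leaning up. In the top view, the case spans (280..345, 198..247), the black stop face runs from (277,191) to (339,178), the bottle is at (236,200), the tray at (231,252) and the screwdriver at (395,160).

```bash
cat > h.py <<'E'
from workcell import sensors,cams,manip
import cv2,numpy as np
def cloud(n,d):
    m=cams.camera_model(n);K=np.array(m['intrinsics']);V=np.array(m['view'])
    v,u=np.mgrid[0:400,0:640];P=np.stack([(u-K[0,2])/K[0,0]*d,(v-K[1,2])/K[1,1]*d,d,np.ones_like(d)],-1)
    return (P@np.linalg.inv(V).T)[...,:3]
def proj(n,p):
    m=cams.camera_model(n);K=np.array(m['intrinsics']);V=np.array(m['view'])
    q=V[:3,:3]@np.array(p)+V[:3,3];q=K@q;return q[:2]/q[2]
E
python3 - <<'E'
from h import *
for n in('top','scene'):
    d=np.load(n+'0.npy');C=cloud(n,d);p=cv2.imread(f'pics/{n}0.png')
    if n=='top':
        for y in range(168,252,4): print(y,[tuple(np.round(C[y,x]*1000).astype(int)) for x in (284,300,312,325,335,341)])
    x0,y0,w,h=(255,130,100,125) if n=='top' else (255,140,160,130)
    cv2.imwrite(f'pics/{n}0z.png',cv2.resize(p[y0:y0+h,x0:x0+w],None,fx=4.6,fy=4.6,interpolation=cv2.INTER_CUBIC))
E
```

```text
168 [(np.int64(719), np.int64(149), np.int64(58)), (np.int64(717), np.int64(105), np.int64(58)), (np.int64(720), np.int64(73), np.int64(39)), (np.int64(725), np.int64(38), np.int64(2)), (np.int64(724), np.int64(9), np.int64(2)), (np.int64(723), np.int64(-8), np.int64(3))]
172 [(np.int64(708), np.int64(149), np.int64(56)), (np.int64(712), np.int64(108), np.int64(22)), (np.int64(714), np.int64(75), np.int64(4)), (np.int64(714), np.int64(38), np.int64(1)), (np.int64(713), np.int64(9), np.int64(-1)), (np.int64(713), np.int64(-8), np.int64(-3))]
176 [(np.int64(701), np.int64(153), np.int64(30)), (np.int64(705), np.int64(110), np.int64(-1)), (np.int64(703), np.int64(76), np.int64(-1)), (np.int64(693), np.int64(38), np.int64(57)), (np.int64(692), np.int64(11), np.int64(60)), (np.int64(700), np.int64(-7), np.int64(4))]
180 [(np.int64(695), np.int64(157), np.int64(-3)), (np.int64(693), np.int64(110), np.int64(1)), (np.int64(683), np.int64(73), np.int64(58)), (np.int64(685), np.int64(38), np.int64(41)), (np.int64(690), np.int64(10), np.int64(-2)), (np.int64(689), np.int64(-7), np.int64(0))]
18
[... 3986 characters left out ...]
, np.int64(71)), (np.int64(520), np.int64(43), np.int64(66)), (np.int64(520), np.int64(16), np.int64(58)), (np.int64(519), np.int64(0), np.int64(54))]
244 [(np.int64(512), np.int64(159), np.int64(4)), (np.int64(511), np.int64(110), np.int64(56)), (np.int64(510), np.int64(78), np.int64(50)), (np.int64(509), np.int64(44), np.int64(0)), (np.int64(508), np.int64(16), np.int64(-1)), (np.int64(507), np.int64(-1), np.int64(-1))]
248 [(np.int64(501), np.int64(160), np.int64(4)), (np.int64(499), np.int64(115), np.int64(-2)), (np.int64(498), np.int64(81), np.int64(-1)), (np.int64(497), np.int64(44), np.int64(0)), (np.int64(497), np.int64(16), np.int64(-2)), (np.int64(496), np.int64(-1), np.int64(-1))]
```

Run:
```python
from h import *
# height map classification
d=np.load('top0.npy');C=cloud('top',d)
Z=C[...,2]
sub=Z[170:255,265:355]
print((sub[::5,::5]*1000).astype(int))
```

```text
[[   0   59   59   61   60   59   61   57   39   19    5   -1    1   35
    -1    0    0    2]
 [   2   62   59   56   41   22    0    0   -2    3    0    1    1   58
    56    2    0    1]
 [   2   -1    2   35    0    0    1    0   -1   61   57   60   40   16
    -1    1    0    1]
 [   0    3   -3    3    0   57   60   57   48   22    0   -2    1    0
     0 1132    0   -1]
 [  -2    5   57   59   47   24    2    0   -2   -1    0    0    1    0
    -1    1   -1    0]
 [   0   -1    0    0    0    0    0    0   -2    0    1   -1    2    0
     0    0    0    0]
 [   2    0    0    3   -4    0    2    0    0   49   42   34   14    1
     7   -1    0    0]
 [   0    1    1    2   19    2    0    6    3    2    4    0   15   12
     5    4    3   -1]
 [   0    1    5    0    2   12   13    8   10    9   13   13   13    6
     5   47   -2    3]
 [   0    1    0    0    9    3   25   12   10   10   15   13   15   12
     2   44    2    0]
 [  -1    0   -1    3   22    5    9   12   16   17   10   13  148  154
   150  146    0    0]
 [  -2    2    1    0  151  150  148  150  147  141  138  133  133  130
   126  125    1   -3]
 [   0    0    1  135  135  129  130  122  120  120  117  112  112  108
   104   99    0   -1]
 [   0    3    0    0  106  109  102  100  100   96   94   95   88   87
    81   76    2   -1]
 [   0    0    0    3   90   85   85   81   75   73   69   66   66   59
    57   52    0    0]
 [   0    0   -3    1   62   59   61   53   49   47    0    0   -1    0
     0    2    0    0]
 [   0    2    0    0    0   -2    0   -2    1    1   -2    0    0   -2
    -1    2   -3    1]]
```

Run:
```python
from h import *
d=np.load('top0.npy');C=cloud('top',d)
m=np.zeros((400,640),bool);m[215:250,270:355]=1
P=C[m&(C[...,2]>57)&(C[...,2]<158)]
c=P.mean(0);n=np.linalg.svd(P-c)[2][2];n*=np.sign(n[2]);r=(P-c)@n;print('cover n',n,'c',c,'rms',r.std(),len(P),'angle',np.arccos(n[2]),'yaw of outward',np.arctan2(-n[1],-n[0]))
# extents along in-plane horizontal
yaw=np.arctan2(-n[1],-n[0])
h=np.array([-np.sin(yaw),np.cos(yaw),0]);s=np.cross(n,h);
if s[2]<0:s=-s
a=(P-c)@h;b=(P-c)@s
print('h ext',np.percentile(a,[0.5,99.5]),'s ext',np.percentile(b,[.5,99.5]),'s',s)
# hinge: point where plane at z=45..49
mid=c+h*np.percentile(a,[0.5,99.5]).mean()
print('mid',mid,'at z=47',mid+s*(0.047-mid[2])/s[2], 'top est', mid+s*np.percentile(b,99.5))
# stop
m=np.zeros((400,640),bool);m[170:197,270:345]=1
Q=C[m&(C[...,2]>50)&(C[...,2]<66)]
# plate: separated from the bar
q=cv2.fitLine(Q[:,:2].astype(np.float32),cv2.DIST_HUBER,0,.01,.01).ravel()
sel=Q
import itertools
best=0
rng=np.random.default_rng(0)
for _ in range(3000):
    i,j=rng.choice(len(Q),2,0);t=Q[j,:2]-Q[i,:2];L=np.hypot(*t)
    if L<.08:continue
    t/=L;nn=np.array([-t[1],t[0]]);e=abs((Q[:,:2]-Q[i,:2])@nn)<.006
    if e.sum()>best and Q[e,0].mean()<.69:best=e.sum();sel=Q[e]
q=cv2.fitLine(sel[:,:2].astype(np.float32),cv2.DIST_L2,0,.01,.01).ravel();t=q[:2]*np.sign(q[1])
nx=np.array([t[1],-t[0]]);a=(sel[:,:2]-q[2:])@t;b=(sel[:,:2]-q[2:])@nx
print('stop yaw',np.arctan2(nx[1],nx[0]),len(sel),'along',np.percentile(a,[0.5,99.5]),'thick',np.percentile(b,[2,98]),'mid',q[2:]+t*np.percentile(a,[0.5,99.5]).mean())
# bar too
m[:]=0;m[140:185,262:345]=1
B=C[m&(C[...,2]>54)&(C[...,2]<66)];B=B[((B[:,:2]-q[2:])@nx)>.02]
qb=cv2.minAreaRect((B[:,:2]*1000).astype(np.float32));print('bar',qb)
# case front wall via z 40-55
m[:]=0;m[195:222,275:350]=1
F=C[m&(C[...,2]>36)&(C[...,2]<55)];print('rim',len(F));print(cv2.minAreaRect((F[:,:2]*1000).astype(np.float32)))
```

```text
cover n [0. 0. 1.] c [nan nan nan] rms nan 0 angle 0.0 yaw of outward -3.141592653589793<stdin>:5: RuntimeWarning: Mean of empty slice.
  ret = um.true_divide(
  ret = _var(a, axis=axis, dtype=dtype, out=out, ddof=ddof,
  arrmean = um.true_divide(arrmean, div, out=arrmean,
  ret = ret.dtype.type(ret / rcount)
Traceback (most recent call last):
IndexError: index -1 is out of bounds for axis 0 with size 0
```

View pics/top0z.png

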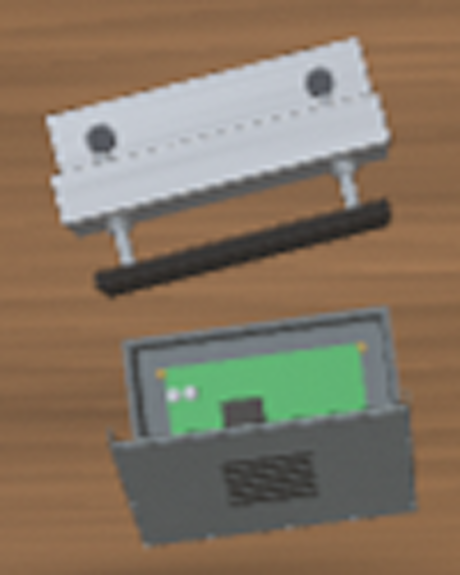

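View pics/scene0z.png

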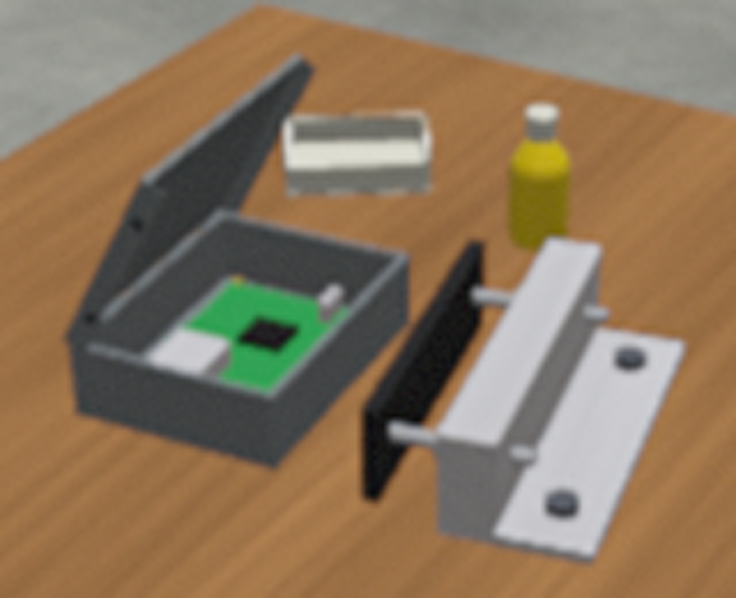

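Run:
```python
from h import *
d=np.load('top0.npy');C=cloud('top',d)*1000
m=np.zeros((400,640),bool);m[215:250,270:355]=1
P=C[m&(C[...,2]>57)&(C[...,2]<158)]
c=P.mean(0);n=np.linalg.svd(P-c)[2][2];n*=np.sign(n[2])
r=(P-c)@n;k=abs(r)<6;P=P[k];c=P.mean(0);n=np.linalg.svd(P-c)[2][2];n*=np.sign(n[2]);r=(P-c)@n
yaw=np.arctan2(-n[1],-n[0])
print('cover n',n,'c',c,'rms',r.std(),len(P),'tilt',np.arccos(n[2]),'yaw',yaw)
h=np.array([-np.sin(yaw),np.cos(yaw),0]);s=np.cross(n,h)
if s[2]<0:s=-s
a=(P-c)@h;b=(P-c)@s;ea=np.percentile(a,[.5,99.5])
mid=c+h*ea.mean()
print('h ext',ea,'s ext',np.percentile(b,[.5,99.5]),'s',s);print('z=47',mid+s*(47-mid[2])/s[2],'top',mid+s*np.percentile(b,99.5))
m[:]=0;m[170:197,270:345]=1
Q=C[m&(C[...,2]>50)&(C[...,2]<66)]
best=0;rng=np.random.default_rng(0)
for _ in range(3000):
    i,j=rng.choice(len(Q),2,0);t=Q[j,:2]-Q[i,:2];L=np.hypot(*t)
    if L<80:continue
    t/=L;nn=np.array([-t[1],t[0]]);e=abs((Q[:,:2]-Q[i,:2])@nn)<6
    if e.sum()>best and Q[e,0].mean()<690 and abs(t[1])>.9:best=e.sum();sel=Q[e]
q=cv2.fitLine(sel[:,:2].astype(np.float32),cv2.DIST_L2,0,.01,.01).ravel();t=q[:2]*np.sign(q[1])
nx=np.array([t[1],-t[0]]);a=(sel[:,:2]-q[2:])@t;b=(sel[:,:2]-q[2:])@nx
print('stop yaw',np.arctan2(nx[1],nx[0]),len(sel),'along',np.percentile(a,[.5,99.5]),'thick',np.percentile(b,[2,98]),'mid',q[2:]+t*np.percentile(a,[.5,99.5]).mean())
m[:]=0;m[135:185,255:350]=1
B=C[m&(C[...,2]>54)&(C[...,2]<66)];B=B[((B[:,:2]-q[2:])@nx)>15]
print('bar',cv2.minAreaRect(B[:,:2].astype(np.float32)))
m[:]=0;m[195:222,275:350]=1
F=C[m&(C[...,2]>36)&(C[...,2]<55)];print('rim',len(F),F[:,0].max())
G=F[F[:,0]>608];l=cv2.fitLine(G[:,:2].astype(np.float32),cv2.DIST_HUBER,0,.01,.01).ravel();print(l,len(G),G[:,1].min(),G[:,1].max())
for nm,(y0,y1,x0,x1) in dict(tray=(230,275,205,255),bottle=(190,210,225,250),sd=(125,195,380,405)).items():
    R=C[y0:y1,x0:x1].reshape(-1,3);R=R[(R[:,2]>6)&(R[:,2]<100)];print(nm,np.percentile(R,[2,98],axis=0).round())
```

```text
cover n [-0.87690194 -0.08683025  0.47276156] c [542.14746005  73.27286227 109.60053833] rms 1.0368241375845173 1366 tilt 1.078374272373033 yaw 0.09869760618921619
h ext [-79.99306551  80.32977815] s ext [-58.58761457  50.30071462] s [0.4704608  0.04658472 0.88119039]
z=47 [508.708923    70.13098012  47.        ] top [565.79538488  75.78364379 153.92504468]
stop yaw 0.2204246 263 along [-88.7653279   88.84997689] thick [-4.81655451  5.15904587] mid [677.56667374  87.58769479]
bar ((728.6690673828125, 99.33708190917969), (31.044069290161133, 199.20980834960938), 12.559610366821289)
rim 167 639.0779609195027
[ 9.4477870e-02 -9.9552697e-01  6.2875244e+02  8.2716454e+01] 127 1.659999238580418 160.97977225276043
tray [[445. 258.   6.]
 [550. 357.  25.]]
bottle [[622. 267.   8.]
 [654. 295.  86.]]
sd [[ 657. -170.    7.]
 [ 820. -143.   28.]]
```

Measured: cover angle about 1.08 and hinge near (0.512, 0.070). Case yaw is about 0.097. The stop yaw is 0.22 with its face middle near (0.673, 0.087). The gap is about 40 mm and the lateral offset about 12 mm. I'll move behind and above the cover with the gripper open, so the two fingers touch symmetrically.

```bash
python3 -m jog '[[[0.025,-0.055,0],[0,0,0.1],100],[[0.025,-0.055,0],[0,0,0.1],100],[[0.025,-0.055,0],[0,0,0.1],100],[[0.025,-0.055,0],[0,0,0.1],100],[[0.025,-0.055,0],[0,0,0.08],100]]'; python3 -m jog '[[[0.025,-0.05,0],[0,0,0],100],[[0.025,-0.05,0],[0,0,0],100],[[0.025,-0.05,0],[0,0,0],100],[[0.025,-0.05,0],[0,0,0],100],[[0.02,-0.03,0],[0,0,0],100]]'
```

```text
clock: 0.72
position: [0.359, 0.298, 0.2464]
ee_rot: [-0.058, 0.998, -0.002, -0.001]
ft_force: [2.2, 0.8, -0.2]
grip_width: 1.001
clock: 1.35
position: [0.4811, 0.0571, 0.2461]
ee_rot: [-0.057, 0.998, -0.002, -0.001]
ft_force: [0.4, 0.8, -0.9]
grip_width: 1.002
```

```bash
python3 -m jog '[[[0.01,0.012,-0.05],[0,0,-0.015],100],[[0.005,0,-0.05],[0,0,0],100],[[0,0,0],[0,0,0],100]]'
python3 - <<'E'
from h import *
p,d=cams.camera('scene');cv2.imwrite('pics/s1.png',cv2.resize(p[60:280,200:420],None,fx=2.7,fy=2.7,interpolation=cv2.INTER_CUBIC)[:,:,::-1])
C=cloud('scene',d)*1000
o=sensors.get_obs();print(o['position'],proj('scene',o['position']))
R=C[80:260,230:400].reshape(-1,3);k=(abs(R[:,0]-1000*o['position'][0])<30)&(abs(R[:,1]-1000*o['position'][1])<75)&(R[:,2]>60);R=R[k];print(np.percentile(R,[1,50,99],axis=0))
E
```

```text
clock: 1.72
position: [0.4976, 0.0656, 0.1443]
ee_rot: [-0.047, 0.999, -0.002, -0.0]
ft_force: [0.2, 0.3, 0.5]
grip_width: 0.998
[0.49882137 0.06612849 0.14656191] [278.2712696  161.02592015]
[[476.23830165  -7.10030555  66.41958209]
 [509.12962309  32.71202146 235.04731385]
 [528.4405597  134.93518421 351.67384626]]
```

View pics/s1.png

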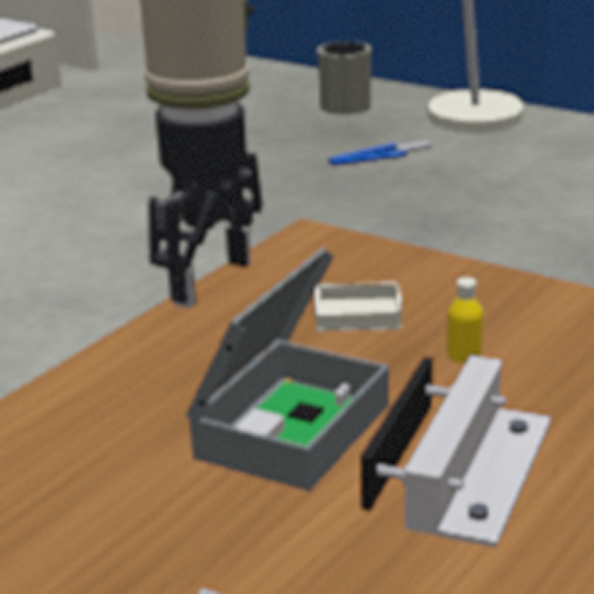

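Run:
```python
from h import *
for z in(.12,.13,.14): print(z,[proj('scene',(.494,y,z)).round() for y in (.01,.02,.115)])
```

```text
0.12 [array([263., 180.]), array([266., 178.]), array([289., 163.])]
0.13 [array([263., 176.]), array([265., 174.]), array([289., 159.])]
0.14 [array([262., 172.]), array([265., 170.]), array([289., 156.])]
```

```bash
python3 -m jog '[[[0.02,0.002,-0.002],[0,0,0],100],[[0.015,0.002,-0.001],[0,0,0],100],[[0.012,0.001,-0.003],[0,0,0],100],[[0.012,0.001,-0.007],[0,0,0],100],[[0.010,0.001,-0.007],[0,0,0],100]]'
python3 - <<'E'
from h import *
p,d=cams.camera('scene');cv2.imwrite('pics/s2.png',cv2.resize(p[60:280,200:420],None,fx=2.7,fy=2.7,interpolation=cv2.INTER_CUBIC)[:,:,::-1])
E
```

```text
clock: 2.4
position: [0.5729, 0.0753, 0.1353]
ee_rot: [-0.048, 0.999, 0.001, 0.006]
ft_force: [-1.2, 0.3, -0.1]
grip_width: 0.997
```

View pics/s2.png

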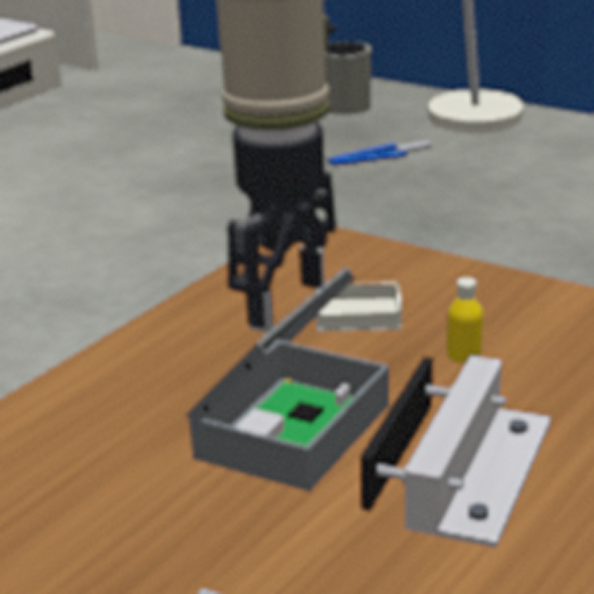

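The cover is following (free edge at about (310,310) in the crop) and the case hasn't moved. I'll continue along the arc.

```bash
python3 -m jog '[[[0.007,0.001,-0.012],[0,0,0],100],[[0.005,0,-0.013],[0,0,0],100],[[0.004,0,-0.013],[0,0,0],100],[[0.002,0,-0.012],[0,0,0],100],[[0.001,0,-0.010],[0,0,0],100]]';  python3 -m jog '[[[0.001,0,-0.007],[0,0,0],100],[[0,0,-0.004],[0,0,0],100]]'
python3 - <<'E'
from h import *
p,d=cams.camera('scene');cv2.imwrite('pics/s3.png',cv2.resize(p[60:280,200:420],None,fx=2.7,fy=2.7,interpolation=cv2.INTER_CUBIC)[:,:,::-1])
E
```

```text
clock: 3.08
position: [0.5933, 0.0763, 0.0697]
ee_rot: [-0.048, 0.999, 0.0, 0.006]
ft_force: [0.4, -0.6, 0.1]
grip_width: 1.0
clock: 3.32
position: [0.594, 0.0763, 0.0574]
ee_rot: [-0.048, 0.999, 0.0, 0.005]
ft_force: [0.6, 0.1, 1.1]
grip_width: 1.004
```

View pics/s3.png

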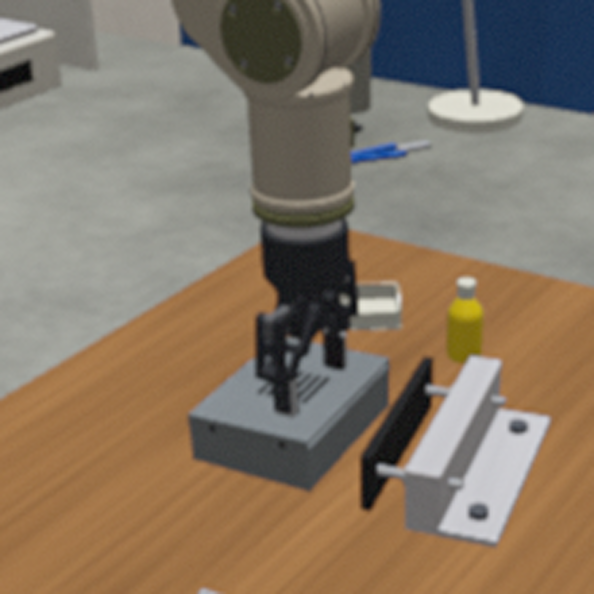

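The cover looks about shut. I'll press until there is a clear reaction force.

```bash
python3 -m jog '[[[0,0,-0.002],[0,0,0],100],[[0,0,-0.002],[0,0,0],100],[[0,0,-0.002],[0,0,0],100]]'
```

```text
clock: 3.75
position: [0.594, 0.0762, 0.0546]
ee_rot: [-0.047, 0.999, 0.001, 0.005]
ft_force: [-12.4, -1.4, 25.2]
grip_width: 1.001
```

The 25 N vertical reaction means the cover is seated. Next I'll lift, retreat behind the case and turn to the stop's yaw.

```bash
python3 -m jog '[[[0,0,0.03],[0,0,0],100],[[-0.02,0,0.04],[0,0,0],100],[[-0.055,-0.01,0.02],[0,0,0.06],100],[[-0.06,-0.015,0],[0,0,0.065],100],[[-0.03,0,0],[0,0,0],100]]'
python3 - <<'E'
from h import *
o=sensors.get_obs();print(o['position'],o['ee_rot'])
p,d=cams.camera('top');cv2.imwrite('pics/t4.png',cv2.resize(p[130:270,220:400],None,fx=4,fy=4,interpolation=cv2.INTER_CUBIC)[:,:,::-1]);np.save('top4.npy',d)
C=cloud('top',d)*1000
ca,sa=np.cos(.22),np.sin(.22)
m=np.zeros((400,640),bool);m[195:250,270:355]=1
k=m&(C[...,2]>40)&(C[...,2]<58);F=C[k];print(len(F),np.percentile(F[:,2],[5,50,95]),cv2.minAreaRect(F[:,:2].astype(np.float32)))
E
```

```text
clock: 4.38
position: [0.4266, 0.0506, 0.1484]
ee_rot: [-0.112, 0.994, 0.001, 0.007]
ft_force: [1.1, 0.2, 0.2]
grip_width: 1.0
[0.42664642 0.05060147 0.14838317] [-0.11181634  0.99370071  0.00124699  0.00737951]
2624 [45.11600501 48.40421376 51.87442533] ((572.0786743164062, 76.59785461425781), (120.03890991210938, 162.48770141601562), 5.688709735870361)
```

View pics/t4.png

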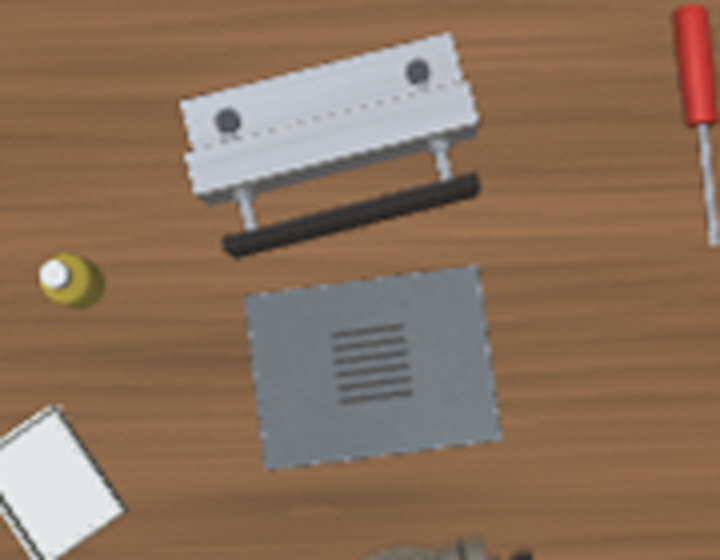

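The case is shut and unmoved at (0.572, 0.077), yaw 0.099. I'll descend behind it.

```bash
python3 -m jog '[[[0.01,0.001,-0.05],[0,0,0],100],[[0.015,0.001,-0.05],[0,0,0],100],[[0.012,0.002,-0.026],[0,0,-0.004],100],[[0,0,-0.004],[0,0,0],100]]'
python3 - <<'E'
from h import *
p,d=cams.camera('scene');cv2.imwrite('pics/s5.png',cv2.resize(p[60:280,200:420],None,fx=2.7,fy=2.7,interpolation=cv2.INTER_CUBIC)[:,:,::-1])
E
```

```text
clock: 4.92
position: [0.4635, 0.0561, 0.0179]
ee_rot: [-0.11, 0.994, 0.003, 0.011]
ft_force: [0.6, -0.3, -0.1]
grip_width: 0.997
```

View pics/s5.png

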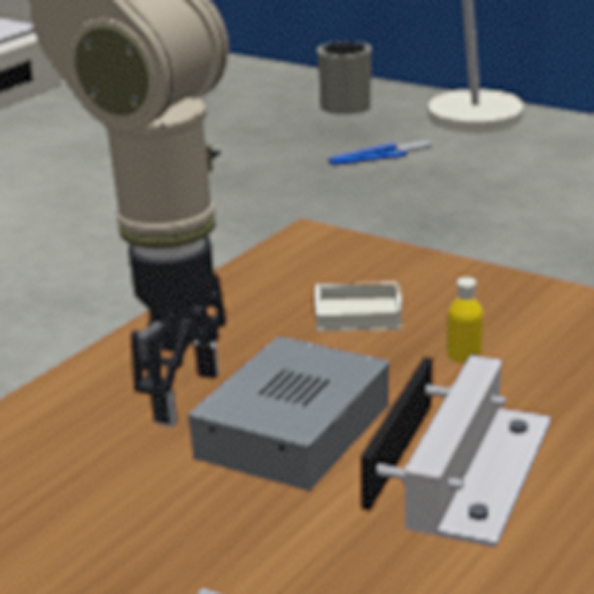

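```bash
python3 -m jog '[[[0.01,-0.001,0],[-0.008,0.02,0],100],[[0.01,0.001,0],[0,0,0],100],[[0.01,0.002,0],[0,0,0],100],[[0.01,0.002,0],[0,0,0],100]]'
cat > meas.py <<'E'
from h import *
import sys
def run(tag):
    p,d=cams.camera('top');cv2.imwrite(f'pics/{tag}.png',cv2.resize(p[130:270,220:400],None,fx=4,fy=4,interpolation=cv2.INTER_CUBIC)[:,:,::-1])
    np.save(tag+'.npy',d);an(d)
    o=sensors.get_obs();print('t',round(o['clock'],2),'tcp',o['position'].round(4),'q',np.round(o['ee_rot'],3),'F',np.round(o['ft_force'],1))
def an(d):
    C=cloud('top',d)*1000
    ca,sa=np.cos(.2204),np.sin(.2204);O=np.array([672.7,86.5])
    X=(C[...,0]-O[0])*ca+(C[...,1]-O[1])*sa;Y=-(C[...,0]-O[0])*sa+(C[...,1]-O[1])*ca;Z=C[...,2]
    # case top plane: excludes plate (z 58)
    m=(abs(Y)<120)&(X>-190)&(X<-6+30)&(Z>43)&(Z<53.5)
    n,lab,st,_=cv2.connectedComponentsWithStats(m.astype(np.uint8));i=1+st[1:,4].argmax();k=lab==i
    A=np.c_[X[k],Y[k]].astype(np.float32);(cx,cy),(w,h),a=cv2.minAreaRect(A)
    # robust front edge: per-Y-bin max X, and side edges
    B=np.c_[X[k],Y[k],np.ones(k.sum())];pl=np.linalg.lstsq(B,Z[k],rcond=None)[0]
    print('case stopframe',round(cx,1),round(cy,1),'w',round(w,1),round(h,1),'ang',round(a,2),'plane slopes',pl[:2].round(4),'z',Z[k].mean().round(1))
    f=(abs(Y)<92)&(Z>53.8)&(Z<64)&(X>-8)&(X<33)
    x=X[f];y=Y[f]
    l=np.polyfit(y,x,1) if f.sum()>20 else None
    print('plate n',f.sum(),'Xmed',np.median(x).round(2),'mean',x.mean().round(2),'slope',l)
if __name__=='__main__':
    if len(sys.argv)>2: an(np.load(sys.argv[2]))
    else: run(sys.argv[1])
E
python3 meas.py x top4.npy; python3 meas.py t6
```

```text
clock: 5.48
position: [0.5048, 0.0604, 0.0218]
ee_rot: [-0.11, 0.994, 0.001, 0.002]
ft_force: [-2.4, -2.0, -0.7]
grip_width: 1.0
case stopframe -100.4 12.1 w 162.0 120.0 ang 83.06 plane slopes [-0.0013 -0.0011] z 48.4
plate n 242 Xmed 4.97 mean 5.16 slope [1.78462259e-03 5.16092070e+00]
case stopframe -92.4 14.4 w 162.5 117.1 ang 86.0 plane slopes [-0.0037 -0.0006] z 48.4
plate n 242 Xmed 5.12 mean 5.16 slope [-7.22347527e-04  5.16417054e+00]
t 5.53 tcp [0.5063 0.0608 0.0221] q [-0.11   0.994  0.001  0.003] F [-0.6 -0.4  0.2]
```

View pics/t6.png

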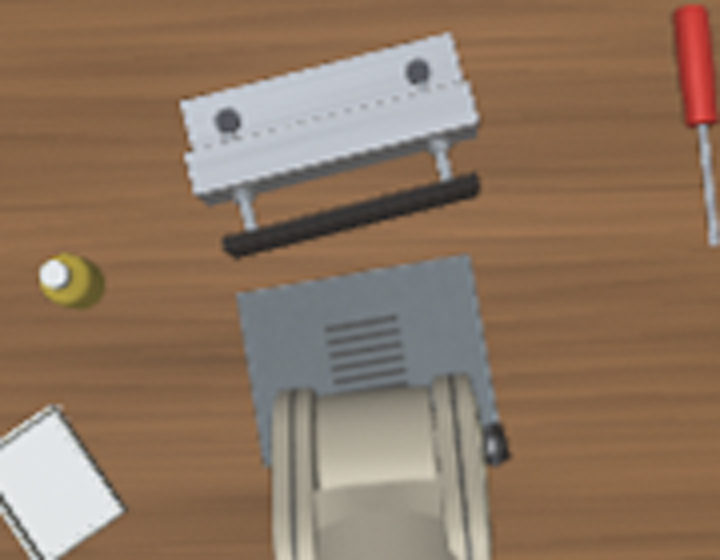

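Contact is made and the case is turning square (0.05 rad gained). The plate reads at rest. I'll continue.

```bash
python3 -m jog '[[[0.008,0.002,-0.002],[0,0,0],100],[[0.008,0.002,-0.001],[0,0,0],100],[[0.006,0.001,0],[0,0,0],100]]'; python3 meas.py t7
```

```text
clock: 5.9
position: [0.5282, 0.0658, 0.0186]
ee_rot: [-0.11, 0.994, 0.001, 0.001]
ft_force: [-4.8, -1.8, 3.0]
grip_width: 1.001
case stopframe -72.1 17.1 w 162.1 116.1 ang 89.79 plane slopes [-0.     -0.0016] z 48.3
plate n 247 Xmed 5.11 mean 5.12 slope [-1.41110532e-03  5.11785051e+00]
t 5.95 tcp [0.5291 0.0661 0.0187] q [-0.11   0.994  0.001  0.002] F [-0.9  0.2 -0.6]
```

View pics/t7.png

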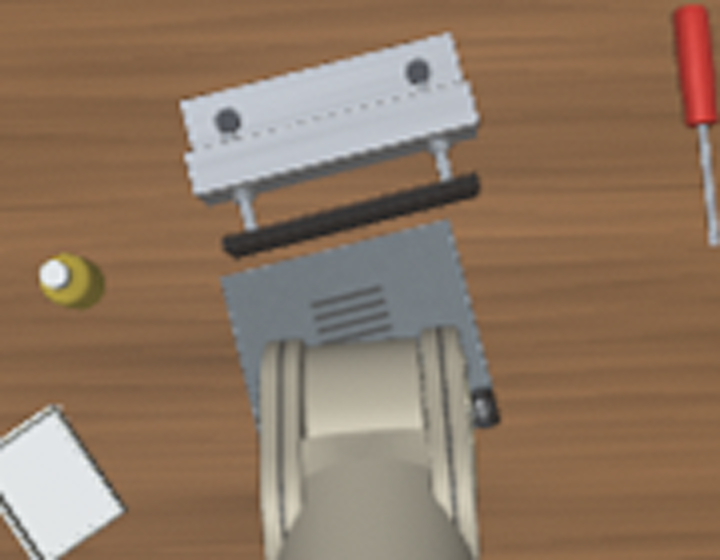

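```bash
python3 -m jog '[[[0.006,0.001,0],[0,0,0],100],[[0.006,0.001,0],[0,0,0],100],[[0.005,0.001,0],[0,0,0],100],[[0.003,0.001,0],[0,0,0],100]]'; python3 meas.py t8
```

```text
clock: 6.45
position: [0.5487, 0.0699, 0.0183]
ee_rot: [-0.11, 0.994, 0.001, -0.0]
ft_force: [-9.4, -2.9, 7.7]
grip_width: 1.005
case stopframe -50.4 16.8 w 162.6 119.4 ang 89.44 plane slopes [ 0.002  -0.0022] z 48.4
plate n 237 Xmed 11.3 mean 11.35 slope [8.02849747e-05 1.13516975e+01]
t 6.5 tcp [0.5489 0.0699 0.0183] q [-0.11   0.994  0.001  0.   ] F [-7.2 -2.3  4.7]
```

The face is in about 6.2 mm, the case square. 8.5 mm to go.

```bash
python3 -m jog '[[[0.004,0.001,0],[0,0,0],100],[[0.003,0.001,0],[0,0,0],100],[[0,0,0],[0,0,0],100]]'; python3 meas.py t9
```

```text
clock: 6.88
position: [0.5532, 0.0709, 0.0179]
ee_rot: [-0.11, 0.994, 0.001, -0.004]
ft_force: [-2.6, -0.4, 2.1]
grip_width: 1.003
case stopframe -39.4 15.3 w 170.8 117.5 ang 84.83 plane slopes [-0.0008 -0.0013] z 48.4
plate n 249 Xmed 15.95 mean 15.9 slope [-6.25304420e-03  1.58987686e+01]
t 6.92 tcp [0.5532 0.0709 0.0179] q [-0.11   0.994  0.001 -0.004] F [-5.2 -0.6  3.9]
```

View pics/t9.png

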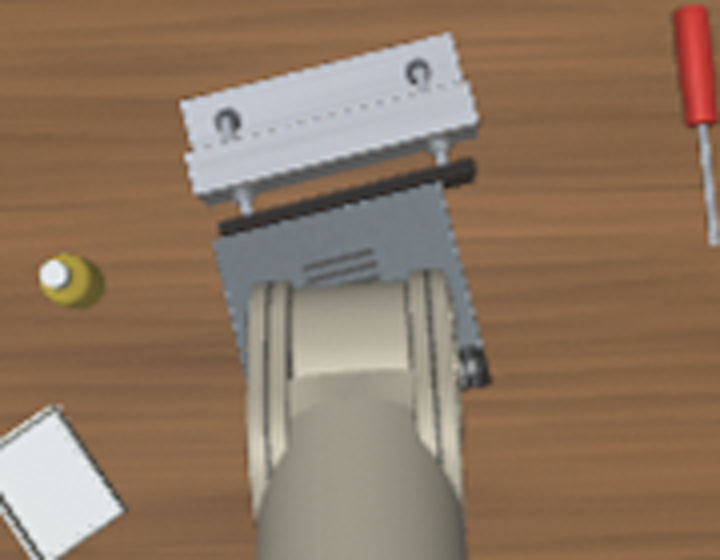

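The case's front lies flush along the black face (213,240)-(440,185). I'll add about 4 mm more, ending on a pushing row so the target stays ahead.

```bash
python3 -m jog '[[[0.003,0.001,0],[0,0,0],100],[[0.003,0.001,0],[0,0,0],100]]'; python3 meas.py ta; sleep 0; python3 meas.py tb
```

```text
clock: 7.18
position: [0.5556, 0.0715, 0.0174]
ee_rot: [-0.11, 0.994, 0.001, -0.008]
ft_force: [-17.7, -4.4, 13.9]
grip_width: 0.998
case stopframe -43.2 16.8 w 162.5 116.6 ang 89.38 plane slopes [-0.0045 -0.0012] z 48.4
plate n 250 Xmed 18.43 mean 18.59 slope [-1.15433679e-03  1.85891950e+01]
t 7.22 tcp [0.5557 0.0716 0.0174] q [-0.11   0.994  0.001 -0.008] F [-14.8  -3.9  11.6]
case stopframe -42.4 16.5 w 162.7 116.9 ang 89.14 plane slopes [-0.0016 -0.0012] z 48.4
plate n 244 Xmed 18.62 mean 18.6 slope [-1.89044853e-03  1.86041863e+01]
t 7.28 tcp [0.5557 0.0716 0.0174] q [-0.11   0.994  0.001 -0.008] F [-15.1  -3.7  11.6]
```

```bash
python3 -m jog '[[[0.003,0.001,0.001],[0,0,0],100]]'; for i in 1 2 3 4 5 6 7 8 9 10 11 12 13 14; do python3 meas.py tc > o_$i; done; cat o_1 o_7 o_14
python3 - <<'E'
from h import *
p,d=cams.camera('scene');cv2.imwrite('pics/sc.png',cv2.resize(p[60:280,200:420],None,fx=2.7,fy=2.7,interpolation=cv2.INTER_CUBIC)[:,:,::-1])
E
```

```text
clock: 7.4
position: [0.5565, 0.0718, 0.0176]
ee_rot: [-0.11, 0.994, 0.001, -0.011]
ft_force: [-12.4, -4.0, 0.5]
grip_width: 1.006
case stopframe -37.5 16.5 w 167.2 114.9 ang 86.72 plane slopes [-0.0006 -0.002 ] z 48.5
plate n 246 Xmed 19.8 mean 19.65 slope [-1.03842513e-03  1.96488796e+01]
t 7.45 tcp [0.5567 0.0718 0.0175] q [-0.11   0.994  0.001 -0.011] F [-12.5  -3.8   5.2]
case stopframe -36.2 16.2 w 167.0 117.3 ang 86.68 plane slopes [-0.001  -0.0013] z 48.4
plate n 239 Xmed 19.91 mean 19.67 slope [-1.46419119e-03  1.96664377e+01]
t 7.75 tcp [0.5567 0.0718 0.0176] q [-0.11   0.994  0.001 -0.011] F [-12.3  -2.9   4.1]
case stopframe -39.0 16.5 w 164.5 114.9 ang 88.13 plane slopes [-0.0032 -0.0029] z 48.5
plate n 233 Xmed 20.16 mean 20.0 slope [-1.47267026e-03  1.99982954e+01]
t 8.1 tcp [0.5567 0.0718 0.0175] q [-0.11   0.994  0.001 -0.011] F [-11.9  -3.5   3.4]
```

View pics/sc.png

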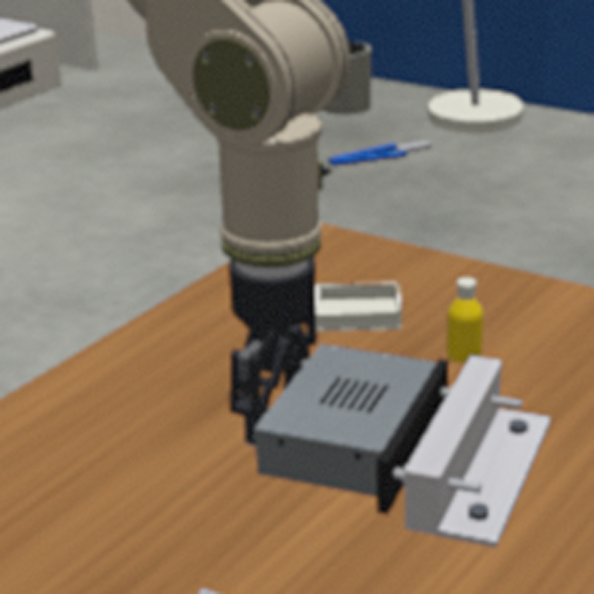

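View pics/tc.png

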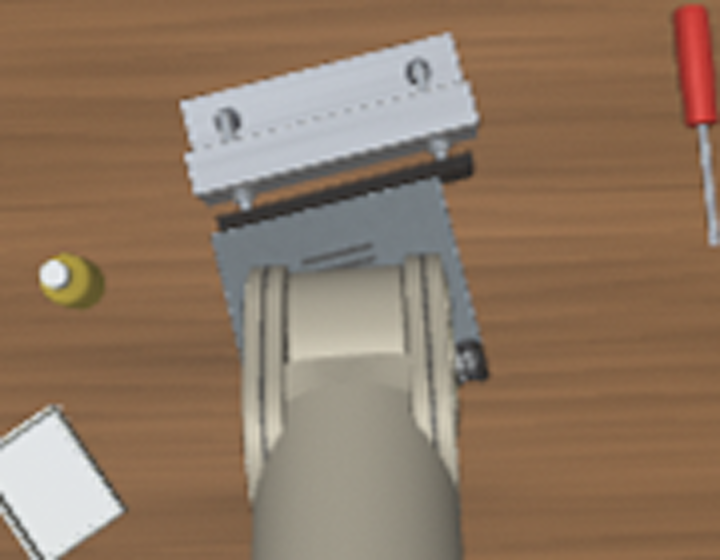

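The face is in about 14.7 mm (about 8.8 N), steady over 0.7 s, with the case flush and flat. Handing in.

```bash
python3 -c "
from workcell import manip
print(manip.hand_in())"
```

```text
the job is handed in; nothing more can be done
None
```

I closed the cover, pushed the case square against the stop, and handed the job in with the arm still pressing it there. The hand-in gives no verdict, so these are my own last checks, taken over about 0.7 s just before it:

- **Cover:** it went down gently with the two open fingers and seated at about 25 N of vertical reaction. The top stood about 48.5 mm above the bench, against 49 mm when shut.
- **Stop face:** it was pushed in about 14.5–14.8 mm, so about 8.8 N on the stop.
- **Arm push:** the arm's own push read about 12–13 N; the rest goes to friction.
- **Squareness:** in the final top picture the case's front edge and the stop plate's edge agree to about 0.01 rad. The case sits about 16 mm to one side of the stop's middle and is flat, with slopes under 0.004.
- **Bystanders:** the bottle, tray and screwdriver look unmoved in the pictures; I did not re-measure them.

**Disagreement:** near contact, my automatic fit of the case outline sometimes gave angles up to about 5° off, because pixels from the stop plate got into it. I used the edge comparison for squareness instead.

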